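Show the blue reference slide label up over the light panel

ROBOT

A 6-joint arm with a two-finger parallel gripper is mounted at the origin on the work surface. World frame = base frame: x ahead of the robot, y to its left, z up, the work surface at z = 0. Lengths are in m, angles in degrees, forces in N, time in s.
With the tool pointing down it reaches from about 0.275 to 1 m from the base axis. Payload 8.4 kg.
Tool frame: the origin (TCP) lies on the mounting face of the last link; the fingertips stand 173 mm ahead of it and the grasp point (between the pads) lies 155 mm ahead of it; z points along the fingers, y is the line along which they close (so a half turn about z gives the same grasp; the last joint's range is limited). The gripper opens to 85 mm and grips with 20 to 120 N. Pads are 22 mm wide; open, the fingers measure 114 mm over their backs; the gripper's body (76 mm by 85 mm) begins 54 mm behind the grasp point. The pads swing forward as they close: fully open they stand 13 mm farther back than shut.
Start: joints at [-66.257, 20.225, 93.587, -0, 66.188, -0.138], TCP at [0.253, -0.571, 0.405] pointing down, gripper open.
Joint ranges: [-150.9, 150.9], [-52.94, 120.26], [3.33, 152.33], [-74.26, 254.26], [0, 154.13], [-172.89, 172.89]. Speed limits (degrees/s): [127.2, 127.2, 159.86, 180, 180, 180].

INTERFACE

Orientations are given as a 3x3 rotation matrix whose columns are the frame's x, y, z axes.
In Python, from rig import status, cams, job gives the robot as it stands.
- The arm moves only by the tool apply_moves, never from a script. Its argument "steps" is a list of rows, each a list of 5 numbers: the shift along the tool's x, y, z in mm, then the turn about the tool's z in degrees, then the opening, from 0 (shut) to 1 (fully open). In form: [[tx, ty, tz, yaw, hand], ...]. A call has 1 to 8 rows; each row shifts and turns the commanded pose from where the row before left it, along the tool's axes as they then stand; what a row does not reach is not made up. A row lasts 1/8 s, in which the tool goes at most 62.5 mm and 10.7 degrees, less where a joint would pass 70% of its speed; a pose out of reach is approached as far as the arm can. A call with a gripper value outside its range is refused whole. The fingers move at their own pace and stop on an object; "newtons" is the grip in N (left out, the last holds). Time passes only in rows, so rows that do not move let the fingers close. It gives the time, the measured TCP pose, the force, the opening and the grip force at its end, in the units of the state.
- status.get_obs(): the state, without advancing time (a new reading comes with each control period).
- cams.grab_frame(name): name is "scene" or "top" or "wrist"; returns the picture (400x640x3 uint8, red, green, blue); there is no depth.
- cams.camera_info(name): a dict with "fovy" (degrees; the focal length in pixels is half the picture's height over the tangent of half this angle, whatever the lens; pixels are square), "cx", "cy" (the principal point, pixels), "rvec" (rotation vector, rad) and "tvec" (3), from world to camera coordinates, as OpenCV has them. Camera axes: x right, y down, z forward; pixel columns grow to the right and rows downward; lengths in m; the calibration is good to about 2 mm. The wrist camera is an equidistant fisheye: a pixel r from the principal point sees the ray r / f radians off the axis. A picture is of the moment at which its call begins: read the wrist's pose just before it. camera_info takes no time and is no camera call; for the wrist camera it gives the pose at the moment of the call.
- job.job_done(): hands the job in; it is judged then, once.
The state is a dict: "time_s": time; "joint_pos": joint angles; "qd": joint speeds; "effort": joint torques, N m; "ee_pos": TCP position; "eef_rot": TCP orientation; "ft_force": force on the tool from outside, world axes, zero at the start; "moment": the same for the moment, N m; "finger_gap": finger opening in m; "grip_force": force on a finger pad.
Only numpy, scipy, OpenCV 4.12 (cv2) and the standard library are available. Lean on these libraries where they do the work, as an engineer would, in place of code of your own. Each camera call takes 0.05 s, during which the arm holds its last target. There are 200 camera calls.

TASK

Lift the blue see-through reference slide out of its stand, holding it only by its clear part: the small corner notch marks the frosted label end, which the fingers must not touch. Carry it over the light panel and hold it there in the air, about a hand's breadth or more above it, tipped about 45 degrees so that the face with the label looks up, and finish still holding it steady like that. Leave the orange slide and everything else on the bench where they are.

Things in the scene. Friction and masses are not known exactly. Their poses are not given: they have to be found in the camera images.
- slide_blue: Slide to show: blue-tinted clear rigid acrylic block 100 x 8 x 45 mm (own x, y, z), about 45 g, on its long edge in stand_blue's slot, three blue tablets in the clear part. Origin: middle of its underside as it stands; z up (top edge 45 mm); +x towards the frosted end (clear from x -50 to +20 mm); +y is the outward normal of the label face. Any heading.
- frosted_end: Opaque white frosted end of slide_blue, rigid with it, same origin and axes, x +20 to +50 mm. A 9 x 9 mm notch is cut through its top outer corner (x 41 to 50, z 36 to 45 mm). Fingers off.
- label (a point): Centre of the label (24 mm square white paper, blue stripe, black bars) on the +y face of the frosted end, at x 35, y 4, z 18 mm of slide_blue; the other face is bare. Looking at the label face as the slide stands, the frosted end is on your left with the notch at its top.
- slide_mid (a point): The middle of slide_blue's length and height: 22.5 mm above its origin along its own z.
- stand_blue: Black plastic stand holding slide_blue, fixed to the bench, 112 x 64 x 16 mm, origin in the middle of its underside, slot along its x: 104 mm long, 10 mm wide, floor 6 mm above the bench, 10 mm deep, so that the upper 35 mm of the slide stand free (top at 51 mm above the bench).
- stand_orange: A like stand with the orange slide, fixed.
- slide_orange: A like slide, orange-tinted, with orange tablets and an orange label stripe, in stand_orange, same size and frame as slide_blue. Leave it.
- panel: Light panel: white lit plate in an aluminium frame, 120 x 160 x 12 mm (x, y, z), lying flat, fixed; origin in the middle of its underside.
- jar: Amber jar with white cap, 66 mm wide, 95 mm high, loose bystander; origin under its centre.
- bottle: White bottle with red cap, 56 mm wide, 150 mm high, loose bystander; origin under its centre.
- dish: White dish of white tablets, 90 mm wide, 18 mm high, loose bystander; origin under its centre.
- beaker: Glass beaker with a long blue brush in it, 72 mm wide, 85 mm high (the brush's handle leans to about 165 mm), loose bystander; origin under its centre.
- scoop_bin: Clear bin of red tablets, 130 x 100 x 50 mm, loose bystander; origin under its centre.
- spatula: Spatula lying on the bench, 200 mm long, loose bystander; its handle points along its own -x.
There are look-alikes about, which are no part of the job. There is more than one size of the panel; the job needs the middle-sized.

How it is judged:
By the outcome, as a careful person would: the job done as asked, in the order asked, and still so for the second after the job is handed in, while the arm keeps its last pose, push and grip.
It also fails if it takes over 35 s, if anything falls off the work surface, if the arm or the gripper's body presses on something with over 40 N, if the wrist force passes 120 N, or if a joint passes its speed limit or range.

## Working session

There is one attempt and no reset: what is moved stays moved. The work goes in short steps, Python scripts to look and compute and a tool call to move; the robot and the scene stay as the last step left them, time stands still between calls to the robot, and variables do not carry over. Pictures are saved under pics/ and viewed, at most 14 in all, crops included, and the job is handed in when it is done.

Besides the shell and the picture viewer there is one more tool, called after ">>>" by a JSON object that holds its "api" and its "payload". apply_moves: Moves the arm, as the interface text tells. Its arguments: {"type":"object","properties":{"steps":{"type":"array","items":{"type":"array","items":{"type":"number"}}},"newtons":{"type":"number"}},"required":["steps"]}

```bash
mkdir -p pics; cat > h.py <<'E'
import numpy as np, cv2
from rig import status, cams, job
def grab(n,f):
    ci=cams.camera_info(n); im=cams.grab_frame(n); cv2.imwrite('pics/'+f,im[:,:,::-1]); return im,ci
def ray(ci,u,v,fish=False):
    f=200/np.tan(np.radians(ci['fovy'])/2); R=cv2.Rodrigues(np.array(ci['rvec'],float))[0]; t=np.array(ci['tvec'],float)
    d=np.array([u-ci['cx'],v-ci['cy']])
    if fish:
        r=np.hypot(*d)+1e-9; a=r/f; c=np.array([*(d/r*np.sin(a)),np.cos(a)])
    else: c=np.array([*(d/f),1.])
    return -R.T@t, R.T@c
def atz(ci,u,v,z,fish=False):
    o,d=ray(ci,u,v,fish); return o+d*(z-o[2])/d[2]
def proj(ci,P,fish=False):
    f=200/np.tan(np.radians(ci['fovy'])/2); R=cv2.Rodrigues(np.array(ci['rvec'],float))[0]
    c=R@np.array(P,float)+np.array(ci['tvec'],float)
    r=np.hypot(c[0],c[1])
    k=f*np.arctan2(r,c[2])/r if fish else f/c[2]
    return np.array([ci['cx']+k*c[0],ci['cy']+k*c[1]])
E
python3 - <<'E'
from h import *
ims=[]
for n in('scene','top'):
    im,ci=grab(n,n+'0.png'); print(n,ci)
E
```

```text
scene {'fovy': 52.69143373700397, 'cx': 318.8159252697893, 'cy': 201.72396235586552, 'rvec': array([ 0.76136124,  2.67349419, -0.94793153]), 'tvec': array([ 0.4590657 , -0.18533652,  1.43652538])}
top {'fovy': 55.420942916013544, 'cx': 324.0269279509247, 'cy': 201.20099988563845, 'rvec': array([ 2.19902329, -2.13524074,  0.12758526]), 'tvec': array([-0.03784105,  0.52917445,  1.03569653])}
```

View pics/top0.png

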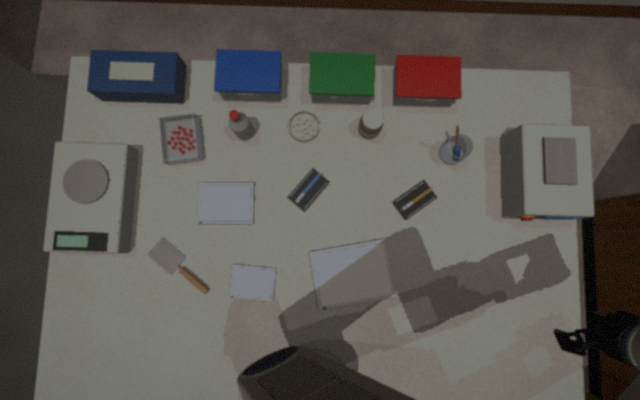

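View pics/scene0.png

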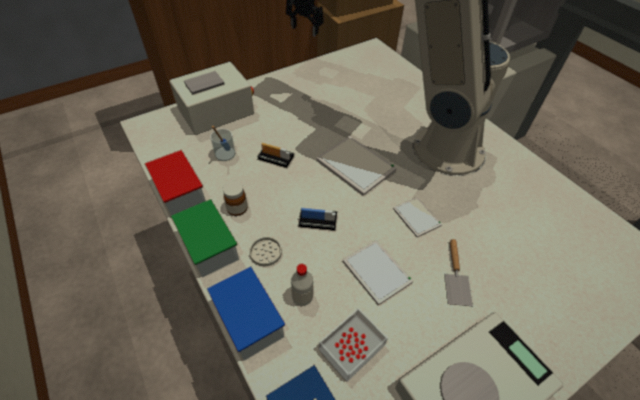

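Top picture: blue slide in its stand at (309,189), orange at (414,199). There are three panels, at (226,203), (253,282) and (350,273). I'll measure the panels and enlarge the blue slide.

```bash
python3 - <<'E'
from h import *
ci=cams.camera_info('top'); cs=cams.camera_info('scene')
P=lambda u,v,z:atz(ci,u,v,z).round(3)
for nm,c in dict(A=[(198,182),(254,182),(254,224),(198,224)],B=[(232,264),(276,266),(273,300),(230,297)],C=[(310,249),(382,240),(392,298),(322,308)]).items():
    q=[P(u,v,.012) for u,v in c]; print(nm,np.mean(q,0).round(3),[np.linalg.norm(q[i]-q[i-1]).round(3) for i in range(4)],q[0],q[1])
for u,v in [(316,168),(329,180),(302,211),(289,197)]: print(P(u,v,.016))
print(P(309,189,.051)); print(status.get_obs()['finger_gap'])
t=cv2.imread('pics/top0.png')[155:225,270:450]; s=cv2.imread('pics/scene0.png')[130:240,250:350]
a=cv2.resize(t,(780,303),interpolation=3); b=cv2.resize(s[65:],None,fx=6,fy=6,interpolation=3)
o=np.zeros((600,780,3),np.uint8); o[:303]=a; o[303:303+270,:600]=b; o=cv2.convertScaleAbs(o,alpha=1.6); cv2.imwrite('pics/crop.png',o)
E
```

```text
A [0.519 0.256 0.012] [np.float64(0.119), np.float64(0.16), np.float64(0.12), np.float64(0.158)] [0.576 0.339 0.012] [0.581 0.179 0.012]
B [0.301 0.169 0.012] [np.float64(0.09), np.float64(0.123), np.float64(0.093), np.float64(0.118)] [0.348 0.229 0.012] [0.346 0.106 0.012]
C [ 0.332 -0.105  0.012] [np.float64(0.164), np.float64(0.204), np.float64(0.162), np.float64(0.196)] [0.396 0.013 0.012] [ 0.427 -0.189  0.012]
[0.626 0.003 0.016]
[ 0.593 -0.035  0.016]
[0.502 0.039 0.016]
[0.541 0.077 0.016]
[0.56  0.02  0.051]
0.08548232906220046
```

View pics/crop.png

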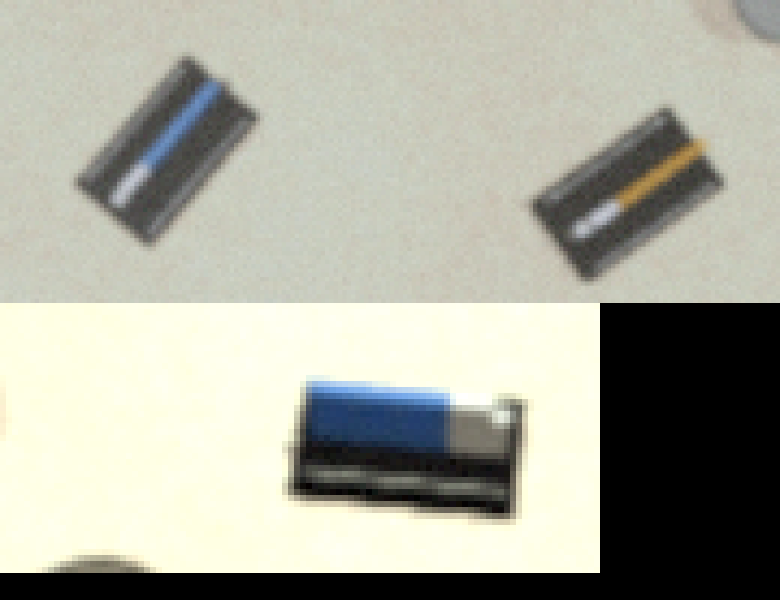

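Panel A at (226,203) measures 120 x 160 mm, so it is the middle size and the target. The blue slide's frosted end is at crop (118,203), nearer the robot and to the left. The scene view shows its bare face, so the label faces the robot.

The tool can't tilt, so I plan to do it this way:
1. Lift the slide and stand it on the bench.
2. Topple it label-up.
3. Pinch it by its long edges.
4. Press an end on a fixed ledge to pivot it to 45°.

I'll check candidate ledge heights next.

```bash
python3 - <<'E'
from h import *
ct=cams.camera_info('top'); cs=cams.camera_info('scene')
def tri(a,b):
    o1,d1=ray(ct,*a); o2,d2=ray(cs,*b)
    s=np.linalg.lstsq(np.c_[d1,-d2],o2-o1,rcond=None)[0]
    p,q=o1+s[0]*d1,o2+s[1]*d2; return ((p+q)/2).round(3),round(float(np.linalg.norm(p-q)),4)
print('scale',tri((124,251),(497,317)))
print('green near corner',tri((311,93),(235,241)),tri((374,93),(205,202)))
print('whitebox',tri((522,127),(173,85)),)
for z in(.04,.06,.08): print(z,atz(ct,128,143,z).round(3),atz(ct,124,251,z).round(3))
for a in [(321.2,173.9),(297.2,201.8)]: print(atz(ct,*a,.051).round(4))
o=status.get_obs(); print(o['eef_rot'],o['ee_pos'],o['time_s'])
print('spatula',atz(ct,150,250,0),atz(ct,185,265,0),'bin',atz(ct,162,165,.05),atz(ct,203,160,.05))
s=cv2.imread('pics/scene0.png')[230:400,380:600]; t=cv2.imread('pics/top0.png')[120:300,30:230]
o=np.hstack([cv2.resize(s,(440,340),interpolation=3),cv2.resize(t,(360,340),interpolation=3)]);cv2.imwrite('pics/c2.png',cv2.convertScaleAbs(o,alpha=1.4))
E
```

```text
scale (array([0.369, 0.526, 0.042]), 0.0222)
green near corner (array([0.821, 0.022, 0.086]), 0.0007) (array([ 0.834, -0.154,  0.073]), 0.0056)
whitebox (array([ 0.735, -0.516,  0.203]), 0.0677)
0.04 [0.677 0.532 0.04 ] [0.376 0.517 0.04 ]
0.06 [0.672 0.522 0.06 ] [0.377 0.507 0.06 ]
0.08 [0.667 0.511 0.08 ] [0.378 0.497 0.08 ]
[ 0.6033 -0.0121  0.051 ]
[0.5238 0.0512 0.051 ]
[[ 9.14365485e-01  4.04889461e-01 -5.33379909e-04]
 [ 4.04889811e-01 -9.14364771e-01  1.14263567e-03]
 [-2.50626568e-05 -1.26074671e-03 -9.99999205e-01]] [ 0.252959   -0.57128261  0.4040248 ] 0.1
spatula [0.38003242 0.46493333 0.        ] [0.34105924 0.36350327 0.        ] bin [0.61499537 0.42825682 0.05      ] [0.63252337 0.31622543 0.05      ]
```

View pics/c2.png

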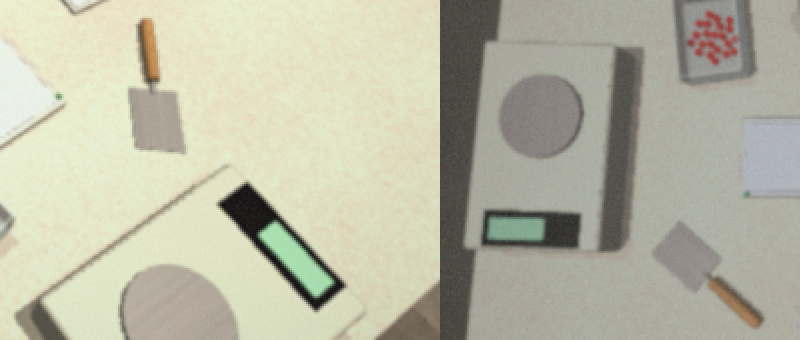

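```bash
python3 - <<'E'
from h import *
ct=cams.camera_info('top'); cs=cams.camera_info('scene')
def tri(a,b):
    o1,d1=ray(ct,*a); o2,d2=ray(cs,*b)
    s=np.linalg.lstsq(np.c_[d1,-d2],o2-o1,rcond=None)[0]
    p,q=o1+s[0]*d1,o2+s[1]*d2; return ((p+q)/2).round(3),round(float(np.linalg.norm(p-q)),4)
print(tri((119,252),(495,313)),tri((127,144),(401,380)),tri((128.5,144),(401,380)))
E
```

```text
(array([0.371, 0.523, 0.061]), 0.0078) (array([0.666, 0.523, 0.065]), 0.0049) (array([0.666, 0.522, 0.062]), 0.0076)
```

>>> {"api": "apply_moves", "payload": {"steps": [[22,-17,0,0,1],[44,-33,0,0,1],[46,-35,0,0,1],[46,-35,0,0,1],[46,-35,0,0,1],[46,-35,0,0,1],[46,-35,0,0,1],[46,-35,0,0,1]]}}

```text
time_s: 1.1
ee_pos: [0.4607, -0.1925, 0.4047]
eef_rot: [[0.914, 0.405, 0.0], [0.405, -0.914, 0.0], [0.0, -0.0, -1.0]]
ft_force: [0.2, -0.7, 0.7]
finger_gap: 0.0854
grip_force: 0.0
```

>>> {"api": "apply_moves", "payload": {"steps": [[46,-35,0,0,1],[46,-35,0,0,1],[46,-35,0,0,1],[46,-35,0,0,1],[5,-1,10,-10,1],[0,0,15,-10,1],[0,0,15,-10,1],[0,0,15,-10,1]]}}

```text
time_s: 2.1
ee_pos: [0.5754, 0.0112, 0.3491]
eef_rot: [[0.435, 0.901, -0.001], [0.901, -0.435, 0.0], [-0.0, -0.001, -1.0]]
ft_force: [-0.4, 0.8, 0.2]
finger_gap: 0.0854
grip_force: 0.0
```

>>> {"api": "apply_moves", "payload": {"steps": [[0,0,15,-10,1],[0,0,15,-10,1],[0,0,10,-10,1],[0,0,5,-10,1],[0,0,0,-10,1],[0,0,0,-10,1],[0,0,0,-10,1],[0,0,0,-6.6,1]]}}

```text
time_s: 3.1
ee_pos: [0.5754, 0.0111, 0.3046]
eef_rot: [[-0.775, 0.632, -0.001], [0.632, 0.775, 0.0], [0.001, -0.0, -1.0]]
ft_force: [-0.3, 0.3, -0.3]
finger_gap: 0.0856
grip_force: 0.0
```

```bash
python3 - <<'E'
from h import *
o=status.get_obs(); print(o['time_s'],o['ee_pos'].round(4),o['eef_rot'].round(3),o['joint_pos'])
im,ci=grab('wrist','w1.png'); 
np.save('w1.npy',np.r_[ci['fovy'],ci['cx'],ci['cy'],ci['rvec'],ci['tvec']])
g=status.get_obs()['eef_rot']
x=np.array([-.772,.636,0]);c=np.array([.5645,.020,0])
for s in(-.05,.02,.05): print(s,proj(ci,c+s*x+[0,0,.051],True).round(1))
E
```

```text
3.1 [0.5754 0.0111 0.3046] [[-0.775  0.632 -0.001]
 [ 0.632  0.775  0.   ]
 [ 0.001 -0.    -1.   ]] [ 9.47376362e-01  2.24514838e+01  1.04701075e+02  1.79015753e-02
  5.28882288e+01 -4.98302871e+01]
-0.05 [319.1 250.1]
0.02 [319.7 160.9]
0.05 [319.9 119.3]
```

View pics/w1.png

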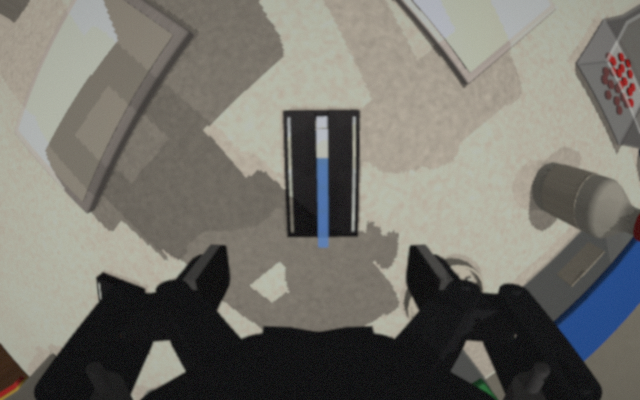

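Wrist picture: the slide runs from (322,117) at the frosted end to (322,247), with the frost border at row 159. It is about 2 mm off the prediction in both tool x and y, so I'll correct that, descend and grip.

>>> {"api": "apply_moves", "payload": {"steps": [[1.5,2,25,0,1],[0,0,30,0,0.6],[0,0,30,0,0.5],[0,0,16,0,0.4],[0,0,7,0,0.3],[0,0,0,0,0],[0,0,0,0,0],[0,0,0,0,0]], "newtons": 40}}

```text
time_s: 4.15
ee_pos: [0.5769, 0.0129, 0.1975]
eef_rot: [[-0.771, 0.637, 0.002], [0.637, 0.771, 0.0], [-0.001, 0.002, -1.0]]
ft_force: [1.4, 4.8, -0.5]
finger_gap: 0.0071
grip_force: 42.3
```

>>> {"api": "apply_moves", "payload": {"steps": [[0,0,-15,0,0],[0,0,-25,0,0],[0,0,-30,0,0],[0,0,-20,10.1,0],[0,0,-10,10.1,0],[0,0,0,10.1,0],[0,0,0,10.1,0],[0,0,0,10,0]]}}

```text
time_s: 5.15
ee_pos: [0.5761, 0.0123, 0.2973]
eef_rot: [[0.005, 1.0, 0.0], [1.0, -0.005, -0.001], [-0.001, 0.0, -1.0]]
ft_force: [-0.3, -0.0, -0.8]
finger_gap: 0.0073
grip_force: 42.3
```

>>> {"api": "apply_moves", "payload": {"steps": [[25,-6,0,0,0],[50,-12,0,0,0],[55,-12,0,0,0],[55,-12,0,0,0],[55,-12,0,0,0],[55,-12,0,0,0],[55,-12,0,0,0],[30,-10,0,0,0]]}}

```text
time_s: 6.15
ee_pos: [0.487, 0.3947, 0.2974]
eef_rot: [[-0.003, 1.0, 0.001], [1.0, 0.003, 0.0], [0.0, 0.001, -1.0]]
ft_force: [-0.9, 0.0, -0.6]
finger_gap: 0.0071
grip_force: 42.3
```

```bash
python3 - <<'E'
from h import *
o=status.get_obs(); print(o['time_s'],o['ee_pos'].round(4),o['eef_rot'].round(3),o['finger_gap'])
im,ci=grab('wrist','w2.png'); 
E
```

```text
6.15 [0.487  0.3947 0.2974] [[-0.003  1.     0.001]
 [ 1.     0.003  0.   ]
 [ 0.     0.001 -1.   ]] 0.0070905128375132
```

View pics/w2.png

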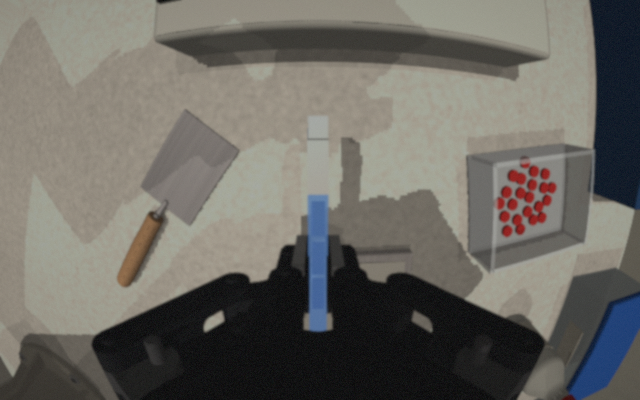

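Wrist picture: the slide is held level in the clear part. The frosted end is at (318,127) and the frost border at row 195. The bench below is clear, with the spatula at (190,165), the bin at (530,200) and the scale edge along row 45. I'll lower it and stand it on the bench.

>>> {"api": "apply_moves", "payload": {"steps": [[8,0,20,0,0],[0,0,35,0,0],[0,0,30,0,0],[0,0,13,0,0],[0,0,5,0,0],[0,0,2,0,0],[0,0,0,0,0]]}}

```text
time_s: 7.08
ee_pos: [0.4882, 0.4007, 0.1925]
eef_rot: [[-0.001, 1.0, 0.001], [1.0, 0.001, 0.001], [0.001, 0.001, -1.0]]
ft_force: [1.5, 0.3, -0.3]
finger_gap: 0.0075
grip_force: 42.3
```

>>> {"api": "apply_moves", "payload": {"steps": [[0,0,1,0,0],[0,0,0.5,0,0],[0,0,0,0,0],[0,0,0,0,0.08],[0,0,0,0,0.15],[0,0,0,0,0.25],[0,0,0,0,0.4]]}}

```text
time_s: 7.95
ee_pos: [0.4877, 0.4005, 0.19]
eef_rot: [[-0.001, 1.0, -0.0], [1.0, 0.001, -0.0], [-0.0, -0.0, -1.0]]
ft_force: [-1.0, -0.3, -0.4]
finger_gap: 0.0338
grip_force: 0.0
```

```bash
python3 - <<'E'
from h import *
o=status.get_obs(); print(o['time_s'],o['ee_pos'].round(4),o['ft_force'],o['finger_gap'])
im,ci=grab('wrist','w3.png'); im2,_=grab('scene','s3.png')
p=proj(_,[.488,.42,.03]).astype(int); print(p)
b=cv2.resize(im2[max(p[1]-60,0):p[1]+60,max(p[0]-60,0):p[0]+60],(400,400),interpolation=3)
o=np.hstack([im[80:360,200:440].repeat(1,0),np.zeros((280,10,3),np.uint8)]); o=cv2.resize(o,(350,392)); o=np.vstack([o,np.zeros((8,350,3),np.uint8)])
cv2.imwrite('pics/c3.png',np.hstack([o,b])[:,:,::-1])
E
```

```text
7.95 [0.4877 0.4005 0.19  ] [-0.99500146 -0.30500328 -0.42533009] 0.033839805631198455
[425 308]
```

View pics/c3.png

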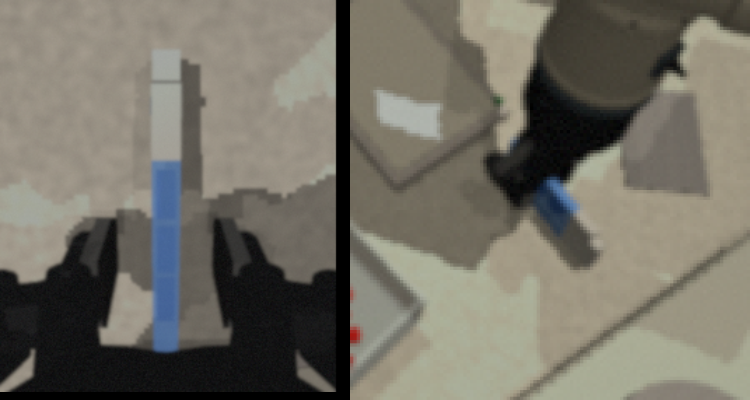

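The slide stands upright on the bench between the fingers, with the notch end toward the scale. I'll open fully and push it over toward +x with the label-side finger, on the clear part near the top.

>>> {"api": "apply_moves", "payload": {"steps": [[0,0,-3,0,1],[0,0,-3,0,1],[0,0,0,0,1],[0,12,0,0,1],[0,12,0,0,1],[0,7,0,0,1],[0,5,0,0,1],[0,4,0,0,1]]}}

```text
time_s: 9.05
ee_pos: [0.5281, 0.4005, 0.1961]
eef_rot: [[-0.001, 1.0, -0.0], [1.0, 0.001, -0.0], [-0.0, -0.0, -1.0]]
ft_force: [0.2, 0.3, -0.2]
finger_gap: 0.0855
grip_force: 0.0
```

>>> {"api": "apply_moves", "payload": {"steps": [[0,3,0,0,1],[0,4,0,0,1],[0,4,0,0,1],[0,4,0,0,1],[0,4,0,0,1],[0,0,0,0,1],[0,0,0,0,1]]}}

```text
time_s: 9.93
ee_pos: [0.5467, 0.4006, 0.1961]
eef_rot: [[-0.001, 1.0, -0.0], [1.0, 0.001, -0.0], [-0.0, -0.0, -1.0]]
ft_force: [-0.3, 0.6, -0.5]
finger_gap: 0.0852
grip_force: 0.0
```

```bash
python3 - <<'E'
from h import *
o=status.get_obs(); print(o['time_s'],o['ee_pos'].round(4),o['ft_force'],o['finger_gap'])
im,ci=grab('wrist','w4.png')
for x in (.48,.492,.537):
  for y in (.365,.415,.435,.465): print(x,y,proj(ci,[x,y,.008],True).round(0))
E
```

```text
9.925 [0.5467 0.4006 0.1961] [-0.3191579   0.60857651 -0.47754408] 0.08524803419701792
0.48 0.365 [209. 290.]
0.48 0.415 [199. 212.]
0.48 0.435 [195. 177.]
0.48 0.465 [192. 122.]
0.492 0.365 [228. 291.]
0.492 0.415 [219. 213.]
0.492 0.435 [216. 177.]
0.492 0.465 [213. 120.]
0.537 0.365 [302. 293.]
0.537 0.415 [300. 213.]
0.537 0.435 [299. 176.]
0.537 0.465 [299. 118.]
```

View pics/w4.png

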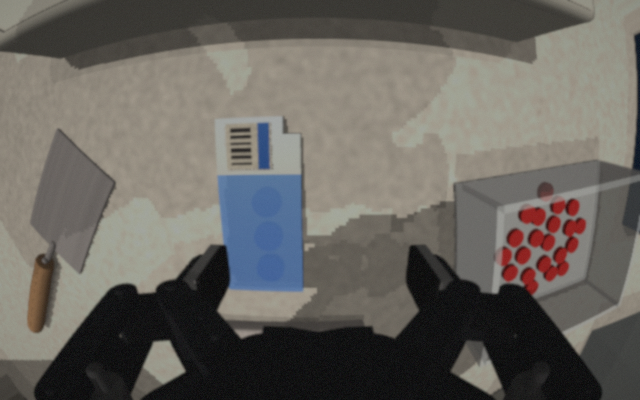

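Wrist picture: the slide lies flat with the label up. Its corners are about (216,118), (302,290) and the frost border is at row 175, so x is 0.492–0.538 and y is 0.365–0.465. Next I'll straddle its long edges at slide x ≈ -25 mm, which is clear part.

>>> {"api": "apply_moves", "payload": {"steps": [[-5,-16,0,0,1],[-5.5,-16,0,0,0.9],[0,0,5,0,0.75],[0,0,6,0,0.68],[0,0,6,0,0.65],[0,0,4,0,0.63],[0,0,3,0,0.63],[0,0,0,0,0.63]], "newtons": 20}}

```text
time_s: 10.98
ee_pos: [0.5148, 0.39, 0.1719]
eef_rot: [[-0.001, 1.0, -0.0], [1.0, 0.001, -0.0], [-0.0, -0.0, -1.0]]
ft_force: [1.0, -0.4, 0.3]
finger_gap: 0.0535
grip_force: 0.0
```

>>> {"api": "apply_moves", "payload": {"steps": [[0,0,1.5,0,0.63],[0,0,1,0,0.63],[0,0,0,0,0.63]]}}

```text
time_s: 11.35
ee_pos: [0.5148, 0.3901, 0.1698]
eef_rot: [[-0.001, 1.0, 0.0], [1.0, 0.001, 0.0], [0.0, 0.0, -1.0]]
ft_force: [0.5, 0.4, -1.0]
finger_gap: 0.054
grip_force: 0.0
```

>>> {"api": "apply_moves", "payload": {"steps": [[0,0,1.5,0,0.63],[0,0,1,0,0.63],[0,0,0,0,0.4],[0,0,0,0,0.4],[0,0,0,0,0.4]]}}

```text
time_s: 11.98
ee_pos: [0.5166, 0.3911, 0.1713]
eef_rot: [[-0.002, 1.0, 0.005], [1.0, 0.002, 0.003], [0.003, 0.005, -1.0]]
ft_force: [-1.2, -5.4, 30.9]
finger_gap: 0.0446
grip_force: 33.4
```

>>> {"api": "apply_moves", "payload": {"steps": [[0,0,-3,0,0.4],[0,0,-2,0,0.4],[0,0,0,0,0.4]]}}

```text
time_s: 12.35
ee_pos: [0.5146, 0.3899, 0.1719]
eef_rot: [[-0.001, 1.0, -0.001], [1.0, 0.001, -0.0], [-0.0, -0.001, -1.0]]
ft_force: [0.5, 0.2, -0.6]
finger_gap: 0.044
grip_force: 20.5
```

>>> {"api": "apply_moves", "payload": {"steps": [[0,0,-15,0,0.4],[0,0,-25,0,0.4],[0,0,-30,0,0.4],[0,0,-18,0,0.4],[20,0,0,0,0.4],[40,0,0,0,0.4],[30,0,0,0,0.4],[10,0,0,0,0.4]]}}

```text
time_s: 13.35
ee_pos: [0.514, 0.4923, 0.259]
eef_rot: [[-0.003, 1.0, -0.001], [1.0, 0.003, -0.0], [-0.0, -0.001, -1.0]]
ft_force: [-0.4, -0.6, -1.2]
finger_gap: 0.0444
grip_force: 20.6
```

```bash
python3 - <<'E'
from h import *
o=status.get_obs(); print(o['time_s'],o['ee_pos'].round(4),o['ft_force'],o['finger_gap'])
im,ci=grab('wrist','w5.png'); im2,cs=grab('scene','s5.png')
p=proj(cs,[.515,.5,.08]).astype(int); print(p)
for x in(.45,.515,.58): print(proj(ci,[x,.522,.063],True))
for s in(-25,45,75): print(s,proj(ci,[.492,.490+s/1000,.0975],True))
b=cv2.resize(im2[p[1]-75:p[1]+65,p[0]-70:p[0]+70],(400,400),interpolation=3)
a=cv2.resize(im[0:400,150:490],(340,400))
cv2.imwrite('pics/c5.png',np.hstack([a,b])[:,:,::-1])
E
```

```text
13.35 [0.514  0.4923 0.259 ] [-0.4169454  -0.61015498 -1.24393428] 0.044436075465250024
[445 332]
[205.62215018 182.33786527]
[320.33849428 181.91305188]
[434.22838551 183.09284586]
-25 [274.78689329 307.00685457]
45 [267.55015702 168.8493083 ]
75 [266.37269712  98.51375515]
```

View pics/c5.png

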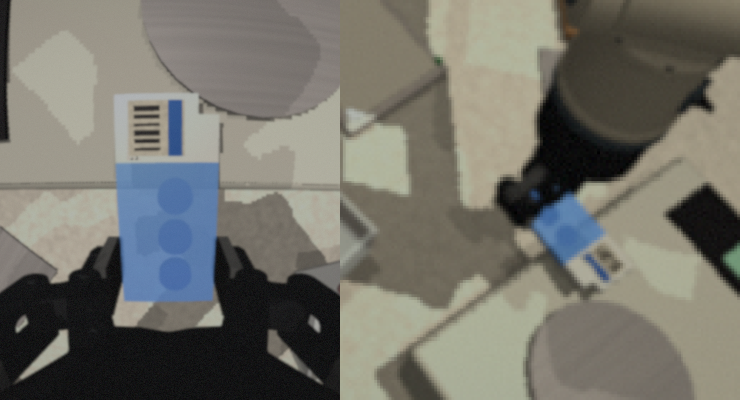

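Picture: the slide is pinched level by its clear edges with the label up. The scale edge lies at row 186, about y 0.5195, under the frost side. I'll lower slowly beside the scale edge so it pivots the slide.

>>> {"api": "apply_moves", "payload": {"steps": [[-3,0,10,0,0.4],[0,0,12,0,0.4],[0,0,5,0,0.4],[0,0,4,0,0.4],[0,0,4,0,0.4],[0,0,4,0,0.4]]}}

```text
time_s: 14.2
ee_pos: [0.5148, 0.4868, 0.2214]
eef_rot: [[-0.001, 1.0, -0.0], [1.0, 0.001, 0.0], [0.0, -0.0, -1.0]]
ft_force: [-2.6, -1.3, 6.9]
finger_gap: 0.0446
grip_force: 23.5
```

>>> {"api": "apply_moves", "payload": {"steps": [[0,0,4,0,0.4],[0,0,4,0,0.4],[0,0,3,0,0.4],[0,0,0,0,0.4]]}}

```text
time_s: 14.7
ee_pos: [0.5151, 0.4868, 0.2105]
eef_rot: [[-0.001, 1.0, 0.001], [1.0, 0.001, 0.001], [0.001, 0.001, -1.0]]
ft_force: [0.3, -0.9, 5.0]
finger_gap: 0.0445
grip_force: 24.8
```

```bash
python3 - <<'E'
from h import *
o=status.get_obs(); print(o['time_s'],o['ee_pos'].round(4),o['ft_force'],o['moment'],o['finger_gap'])
im,ci=grab('wrist','w6.png'); im2,cs=grab('scene','s6.png')
p=proj(cs,[.515,.5,.08]).astype(int)
c=np.array([.514,o['ee_pos'][1],o['ee_pos'][2]-.167])
for th in (0,10,20,30,45,55):
  t=np.radians(th); d=np.array([0,np.cos(t),np.sin(t)]); n=np.array([0,-np.sin(t),np.cos(t)])
  print(th,[proj(ci,c+s/1000*d+.004*n+[-.0225,0,0],True).round(0) for s in(-25,45,75)])
b=cv2.resize(im2[p[1]-75:p[1]+65,p[0]-70:p[0]+70],(400,400),interpolation=3)
cv2.imwrite('pics/c6.png',np.hstack([im[0:400,150:490],b])[:,:,::-1])
E
```

```text
14.7 [0.5151 0.4868 0.2105] [ 0.33768284 -0.86313993  5.00649044] [-0.10802292  0.01884557  0.0088305 ] 0.044460489479537305
0 [array([271., 302.]), array([263., 164.]), array([262.,  94.])]
10 [array([272., 298.]), array([260., 170.]), array([256.,  96.])]
20 [array([273., 293.]), array([257., 180.]), array([249., 106.])]
30 [array([274., 287.]), array([254., 194.]), array([242., 124.])]
45 [array([275., 277.]), array([251., 222.]), array([230., 173.])]
55 [array([276., 269.]), array([249., 244.]), array([225., 220.])]
```

View pics/c6.png

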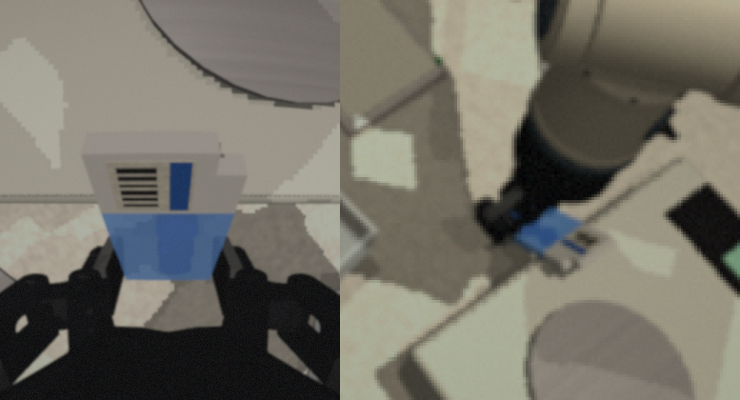

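Picture: the slide is tilted frosted end up, with the label visible. The border is at row 213 and the end edge at row 155, so it is at about 40°. I'll go 5 mm lower, firm the grip and lift off.

>>> {"api": "apply_moves", "payload": {"steps": [[0,0,3,0,0.4],[0,0,2,0,0.4],[0,0,0,0,0.4]]}}

```text
time_s: 15.18
ee_pos: [0.5152, 0.4868, 0.2056]
eef_rot: [[-0.001, 1.0, 0.001], [1.0, 0.001, 0.0], [0.0, 0.001, -1.0]]
ft_force: [0.7, -2.5, 5.4]
finger_gap: 0.0444
grip_force: 25.7
```

>>> {"api": "apply_moves", "payload": {"steps": [[0,0,0,0,0.3],[0,0,0,0,0.3],[-5,0,-15,0,0.3],[-10,0,-25,0,0.3],[-20,0,-35,0,0.3],[-25,0,-30,0,0.3],[-25,0,-20,0,0.3],[-10,0,0,0,0.3]], "newtons": 50}}

```text
time_s: 16.18
ee_pos: [0.5151, 0.3912, 0.3323]
eef_rot: [[-0.001, 1.0, 0.002], [1.0, 0.001, 0.002], [0.002, 0.002, -1.0]]
ft_force: [0.6, -0.5, -0.7]
finger_gap: 0.0437
grip_force: 52.5
```

```bash
python3 - <<'E'
from h import *
o=status.get_obs(); print(o['time_s'],o['ee_pos'].round(4),o['ft_force'],o['finger_gap'])
im,ci=grab('wrist','w7.png')
e=o['ee_pos']; c=e-[0,0,.167]
for th in (35,40,45,50,55):
  t=np.radians(th); d=np.array([0,np.cos(t),np.sin(t)]); n=np.array([0,-np.sin(t),np.cos(t)])
  print(th,[proj(ci,c+s/1000*d+.004*n+[-.0225,0,0],True).round(0) for s in(-25,45,75)])
cv2.imwrite('pics/c7.png',im[:,:,::-1])
E
```

```text
16.175 [0.5151 0.3912 0.3323] [ 0.63219963 -0.50774301 -0.7108216 ] 0.043725471837579695
35 [array([276., 284.]), array([255., 203.]), array([241., 138.])]
40 [array([276., 281.]), array([254., 212.]), array([237., 154.])]
45 [array([277., 277.]), array([253., 223.]), array([234., 174.])]
50 [array([277., 273.]), array([253., 233.]), array([231., 196.])]
55 [array([277., 270.]), array([252., 245.]), array([229., 220.])]
```

View pics/c7.png

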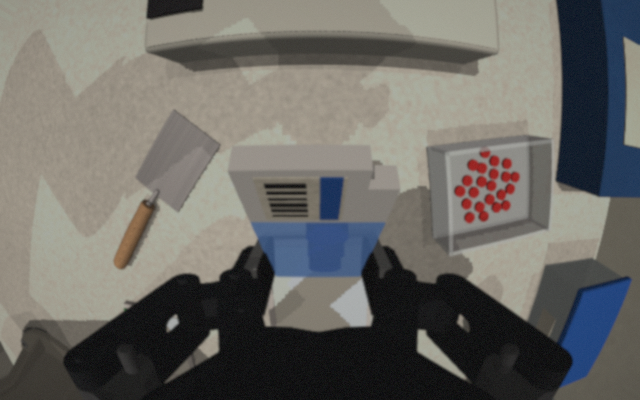

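Picture: the border is at row 222 and the end edge at row 173, which matches 45° with the label up. I'll carry it over panel A at (0.519, 0.256).

>>> {"api": "apply_moves", "payload": {"steps": [[-15,1,-5,0,0.3],[-30,1,-5,0,0.3],[-35,1,0,0,0.3],[-35,1,0,0,0.3],[-25,0,0,0,0.3],[-11,0,0,0,0.3],[0,0,0,0,0.3],[0,0,0,0,0.3]]}}

```text
time_s: 17.23
ee_pos: [0.5191, 0.2418, 0.3401]
eef_rot: [[-0.002, 1.0, 0.0], [1.0, 0.002, 0.0], [0.0, 0.0, -1.0]]
ft_force: [0.4, -0.2, -0.2]
finger_gap: 0.0439
grip_force: 52.5
```

```bash
python3 - <<'E'
from h import *
o=status.get_obs(); print(o['time_s'],o['ee_pos'].round(4),o['ft_force'],o['finger_gap'],np.abs(o['qd']).max())
im,ci=grab('wrist','w8.png'); im2,cs=grab('scene','s8.png')
p=proj(cs,[.519,.26,.1]).astype(int)
b=cv2.resize(im2[max(0,p[1]-75):p[1]+65,p[0]-70:p[0]+70],(400,400),interpolation=3)
cv2.imwrite('pics/c8.png',np.hstack([im[0:400,150:490],b])[:,:,::-1])
E
```

```text
17.225 [0.5191 0.2418 0.3401] [ 0.41216279 -0.24849832 -0.23109028] 0.04392411914061674 0.24325935677552038
```

View pics/c8.png

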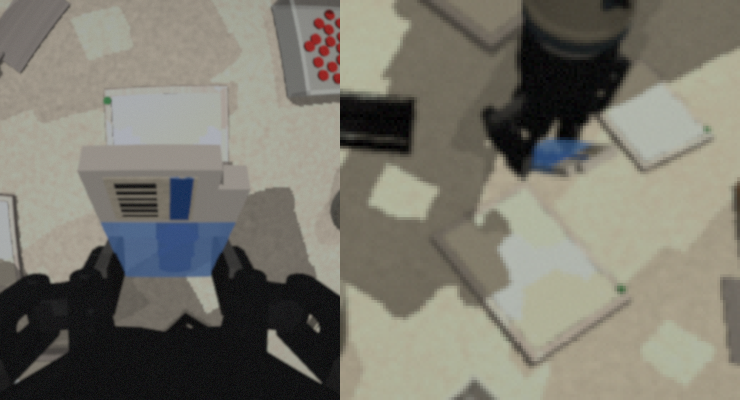

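The picture shows the slide still tilted about 45° (border row 222, end edge row 173), label up, over the middle-sized panel and about 130 mm above it. I'll hand the job in.

```bash
python3 -c "
from rig import job
print(job.job_done())"
```

```text
the job is handed in; nothing more can be done
None
```

I handed the job in at about 17 s: the blue slide is held by its clear part, label face up at about 45°, roughly 130 mm above the middle-sized panel. The tool cannot tilt, so on the way I stood the slide on the bench, toppled it flat, re-gripped it by its edges and pivoted it on the scale's edge; the fingertips briefly pressed the bench with about 31 N.

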